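Tighten the scroll bender's lock ring with its pin spanner

TASK

Lift the pin spanner out of its timber cradle by the knob on its head, set both prongs fully down in the two holes of the scroll bender's lock ring and let go of it there. Then take it by the handle and, with both prongs staying in, turn the ring clockwise (seen from above) until it comes up against its stop. Finally take the spanner off and lay it gently on the rubber mat, prongs down with its head well on the mat, disturbing nothing else.

Things in the scene. Friction and masses are not known exactly. Their poses are not given: they have to be found in the camera images.
- bender: fixed scroll bender: green base plate 190 x 170 x 12 mm, origin under its centre, a steel scroll form on it no higher than 30 mm, and a central post 84 mm wide, 44 mm high, on which the steel lock ring sits (66 mm wide, 16 mm high, flat top)
- ring_top (a point): centre of the lock ring's top face, 60 mm above the bench; axes are the bender's, z up. Two holes 9.5 mm wide, 16 mm deep stand 18 mm either side. Their angle is not reported: at ring joint 0 the line through them lies anywhere within 0.25 rad either way of this x axis. Find it by eye or feel: the prongs drop in only at the right angle. The ring is too stiff to turn by the knob
- lockring (a joint): turn of the lock ring in rad, growing as it is tightened (clockwise from above); it starts between 0 and 0.2, and comes up against its stop at 1.1. Friction of about 1.8 N m holds it wherever it is left; the holes' line is turned by minus this value about z
- spanner_knob (a point): grasp point on the steel pin spanner's knob, on the head's axis. Frame: z up; y along the handle, away from the head; x through both prongs. The knob is a round stem 14 mm wide, 18 to 57 mm above the prong tips: in the cradle there is room to grasp it across x only. Head below it: disc 54 mm wide, 10 to 18 mm above the tips. About 0.32 kg, balanced near the head: it stands by itself in the ring
- spanner_foot (a point): mid-point between the spanner's two prong tips, 42 mm below spanner_knob, same axes. The prongs are 7 mm wide with tapered ends, 10 mm long, at 18 mm either side along x; fully engaged they stand 10 mm deep and the head lies flat on the ring
- spanner_handle (a point): grasp point near the end of the spanner's handle, 108 mm out along y from the head's axis, 17 mm above the prong tips, same axes. The handle is a straight bar 14 mm wide (x), 14 mm high, from 21 to 136 mm out along y. About 17 N here turns the ring
- cradle: fixed timber block 66 x 110 x 40 mm, 33 to 143 mm out along y from its origin, which lies on the bench under the spanner head's axis. The spanner's handle starts in its slot along y (22 mm wide), sunk below the top, out of reach: lift the spanner straight up by 45 mm to clear. The spanner starts with its axes along the cradle's, its prong tips on the bench
- mat: fixed black rubber mat 190 x 190 mm, 4 mm thick, origin at the centre of its underside on the bench; the only black square sheet. It lies on the other side of the bender from the cradle
- tube_offcut: bystander: loose piece of square steel tube 40 x 40 x 90 mm, origin under its centre
- pipe_flange: bystander: loose steel pipe flange, plain ring 90 mm wide, 14 mm high, lying on the bench, origin under its centre
- nut_tin: bystander: loose open aluminium tin 72 mm wide, 50 mm high, origin under its centre
- hammer: bystander: loose hammer lying on the bench beyond the bender
- spraycan: bystander: loose grey can 52 mm wide, 150 mm high, origin under its centre
- iron_scroll: bystander: loose wrought-iron scroll of 10 mm round bar, about 100 x 160 mm, lying flat
There are look-alikes about, which are no part of the job. Leave any pink or red look-alike of the part that bears spanner_knob alone.

How it is judged (in metres and radians):
On the way, in this order (a step that is already met when the one before it is completed fails the run):
1. the spanner stands by itself with both prongs fully down in the ring's holes, let go, the ring not yet turned home (z of spanner_foot in the frame of ring_top below -0.007 m and horizontal distance between spanner_foot and ring_top below 0.005 m and angle between spanner_foot's own z axis and vertical below 0.1 rad and contact force between spanner and the fingers below 0.1 N and value of joint lockring below 0.5 rad), for 0.2 s.
2. the ring is turned home against its stop with both prongs still in its holes (value of joint lockring above 1.03 rad and z of spanner_foot in the frame of ring_top below -0.004 m and horizontal distance between spanner_foot and ring_top below 0.006 m), for 0.1 s.
At the end, for the whole second after the job is handed in: the lock ring is turned to within 0.07 rad of its stop (joint above 1.03), and the spanner lies still on the mat, prongs down (tilt under 0.2 rad, prong tips under 12 mm above the bench), the middle of its head at least 10 mm inside the mat's edges (value of joint lockring above 1.03 rad and x of spanner_foot in the frame of mat between -0.085 and 0.085 m and y of spanner_foot in the frame of mat between -0.085 and 0.085 m and height (world z) of spanner_foot below 0.012 m and angle between spanner_foot's own z axis and vertical below 0.2 rad and linear speed of spanner below 0.02 m/s); the robot touches nothing.
It fails at once if the spanner is dropped (falls freely by more than about 13 mm) (contact force between spanner and the fingers below 0.1 N and linear speed of spanner above 0.5 m/s).
It fails at once if the spanner is banged down on the mat (contact force between spanner and mat above 250 N).
It fails at once if a bystander is disturbed (moved by more than 30 mm) (distance of any of tube_offcut, pipe_flange, nut_tin, hammer, spraycan, iron_scroll from where it was at the start of the episode above 0.03 m).
It also fails if it takes over 70 s, if anything falls off the work surface, if the arm or the gripper's body presses on something with over 40 N, if the wrist force passes 120 N, or if a joint passes its speed limit or range.

ROBOT

A 7-joint arm with a two-finger parallel gripper is mounted at the origin on the work surface. World frame = base frame: x ahead of the robot, y to its left, z up, the work surface at z = 0. Lengths are in mm, angles in rad, forces in N, time in s.
With the tool pointing down it reaches from about 425 to 950 mm from the base axis. Payload 4.7 kg.
Tool frame: the origin (TCP) lies at the very end of the fingers, on their centre line; the grasp point (between the pads) lies ctrl.grasp_offset behind it (ctrl.grasp_offset is the distance from the TCP to the grasp point, in mm); z points along the fingers, y is the direction in which the jaws open and shut (so a half turn about z gives the same grasp; the last joint's range is limited). The gripper opens to 87 mm and grips with 3 to 60 N. Pads are 19 mm wide; open, the fingers measure 117 mm over their backs; the gripper's body (75 mm by 190 mm) begins 51 mm behind the grasp point.
Start: joints at [-1.329, 0.469, -0.049, 1.532, 0.024, 1.141, -0.082], TCP at [180.522, 650.431, 222.573] pointing down, gripper open.
Joint ranges: [-2.59, 2.59], [-0.33, 1.99], [-1.39, 1.29], [0.1, 2.45], [-1.04, 4.18], [0.21, 1.99], [-2.66, 2.66]. Speed limits (rad/s): [2.57, 2.57, 3.14, 3.14, 3.14, 3.14, 3.14].

INTERFACE

Orientations are given as a unit quaternion [w, x, y, z].
In Python, from bench import sensors, viewer, close_job, ctrl gives the robot as it stands.
- The arm moves only by the shell command python3 -m inch 'ROWS' [OPENING] [FORCE]. ROWS is JSON, one flat list of numbers, 4 for each row, row after row: the shift along the tool's x, y, z in m, then the turn about the tool's z in degrees. In form: [x, y, z, yaw, x, y, z, yaw, ...]. A call has 1 to 12 rows; each row shifts and turns the commanded pose from where the row before left it, along the tool's axes as they then stand; what a row does not reach is not made up. A row lasts 1/10 s, in which the tool goes at most 50 mm and 8.59 degrees, less where a joint would pass 70% of its speed; a pose out of reach is approached as far as the arm can. A call is refused whole if a number of a shift passes 0.05 or a number of a turn 8.59, either way. A call with a gripper value outside its range is refused whole. OPENING is the closure, from -1 (fully open) to 1 (shut), so that 0 is half open, set as the call begins (- or left out, the last holds). The fingers move at their own pace and stop on an object; FORCE is the grip in N (left out, the last holds). Time passes only in rows, so rows that do not move let the fingers close. It gives the time, the measured TCP pose, the force and the opening at its end, in the units of the state.
- sensors.read_state(): the state, without advancing time (a new reading comes with each control period).
- viewer.camera(name): name is "scene" or "top" or "wrist"; returns a dict with "color" (480x640x3 uint8, red, green, blue), "fov_y" (degrees; the focal length in pixels is half the picture's height over the tangent of half this angle, whatever the lens; pixels are square), "cx", "cy" (the principal point, pixels), "k1" (the pictures are not rectified: a ray, as slopes to the right and down, at radius r is drawn at 1 + k1 r^2 times it, then the intrinsics apply), "rvec" (rotation vector, rad) and "tvec" (3), from world to camera coordinates, as OpenCV has them; the wrist camera has in their place "T_tool_cam" (4x4, takes a point from camera to tool coordinates, whose origin is the TCP and whose axes are the flange's). Camera axes: x right, y down, z forward; pixel columns grow to the right and rows downward; lengths in mm; the calibration is good to about 2 mm. A picture is of the moment at which its call begins: read the wrist's pose just before it. There is no depth.
- close_job(): hands the job in, once; it reports no verdict.
The state is a dict: "clock": time; "qpos": joint angles; "joint_velocities": joint speeds; "tau": joint torques, N m; "position": TCP position; "tcp_rot": TCP orientation; "contact_force": force on the tool from outside, world axes, zero at the start; "ft_torque": the same for the moment, N m; "finger_gap": finger opening in mm.
Only numpy, scipy, OpenCV 4.12 (cv2) and the standard library are available. Lean on these libraries where they do the work, as an engineer would, in place of code of your own. Each camera call takes 0.05 s, during which the arm holds its last target. There are 200 camera calls.

## Working session

There is one attempt and no reset: what is moved stays moved. The work goes in short steps, Python scripts to look and compute and a shell command to move; the robot and the scene stay as the last step left them, time stands still between calls to the robot, and variables do not carry over. Pictures are saved under pics/ and viewed, about 8 in all and at most 12, crops included, and the job is handed in when it is done.

```bash
ls; mkdir -p pics; python3 - <<'E'
from bench import sensors, viewer, ctrl
import cv2,pickle
print(sensors.read_state()); print(ctrl.grasp_offset)
for n in ["scene","top"]:
    c=viewer.camera(n); pickle.dump(c,open(f'pics/{n}0.pkl','wb'))
    cv2.imwrite(f'pics/{n}0.png',c["color"][:,:,::-1]); print({k:v for k,v in c.items() if k!='color'})
E
```

```text
pics
{'clock': 0.0, 'qpos': array([-1.32892051,  0.46945046, -0.04859927,  1.53367224,  0.02411526,
        1.14103021, -0.0822822 ]), 'joint_velocities': array([-0.00015418, -0.00025591,  0.00075841,  0.00051878, -0.00010017,
        0.0005016 , -0.00094511]), 'tau': array([-5.81601107e-04, -5.07963395e+01, -8.10450339e-02, -2.36155576e+01,
       -6.13492168e-02,  3.78412474e-02,  1.81899331e-04]), 'position': array([180.37987593, 649.82847584, 221.50257408]), 'tcp_rot': array([-9.08605581e-05,  1.34945292e-01,  9.90852559e-01, -9.82795994e-04]), 'contact_force': array([-0.0281603 ,  0.37653542,  0.12058507]), 'ft_torque': array([-0.03072454,  0.02544153,  0.08958665]), 'finger_gap': 86.87720635190317}
18.700000000000003
{'fov_y': 51.48610532602075, 'cx': 319.99297452631635, 'cy': 240.09050666525343, 'k1': -0.10150800988717186, 'rvec': array([ 1.08506734,  2.29695274, -1.07691882]), 'tvec': array([ 228.72428307, -192.13955722, 1611.77811393])}
{'fov_y': 49.50442305356021, 'cx': 324.7832047050634, 'cy': 237.55430092715338, 'k1': -0.057240712338087404, 'rvec': array([ 2.13253463, -2.13386153,  0.17044554]), 'tvec': array([  59.74865124,  488.35608372, 1311.460032  ])}
```

View pics/top0.png

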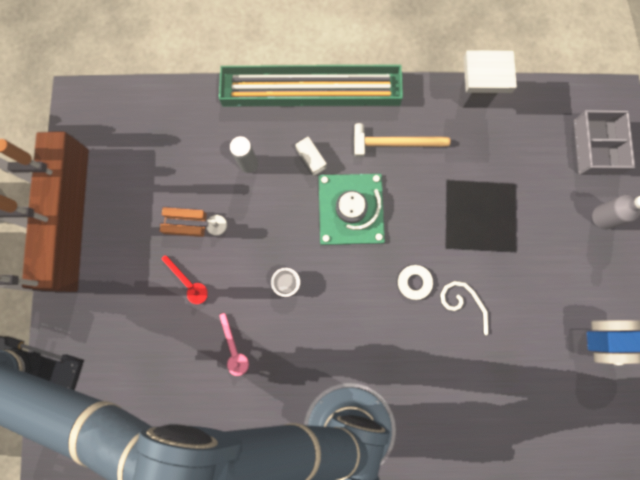

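View pics/scene0.png

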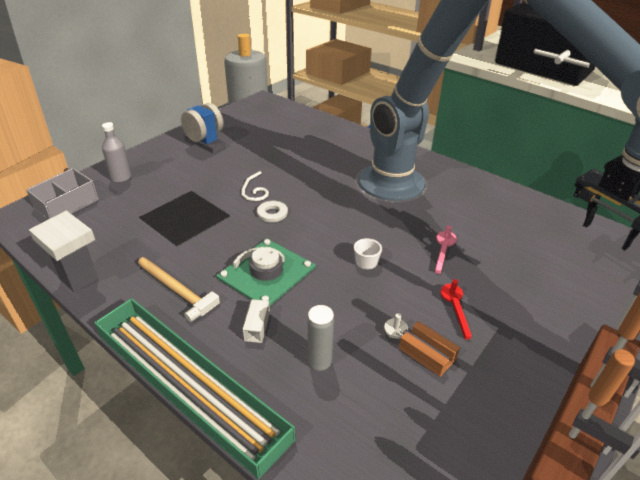

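The real spanner is the grey one at top px (217,225), sitting in the orange timber cradle at (183,222). The red (197,293) and pink (237,364) ones are look-alikes. The bender is at (352,208), the mat at (481,215) and the tin at (286,282). I'll confirm with an enlarged crop and measure.

```bash
cat > h.py <<'E'
import numpy as np,cv2,pickle
from scipy.spatial.transform import Rotation as R
def quat(q): return R.from_quat([q[1],q[2],q[3],q[0]])
def K(c):
    f=240/np.tan(np.radians(c['fov_y'])/2); return f
def ext(c,st=None):
    if 'rvec' in c:
        Rm=cv2.Rodrigues(np.array(c['rvec']))[0]; t=np.array(c['tvec']); return Rm.T,-Rm.T@t   # cam->world
    T=np.array(c['T_tool_cam']); Rt=quat(st['tcp_rot']).as_matrix()
    return Rt@T[:3,:3], Rt@T[:3,3]+np.array(st['position'])
def p2w(c,u,v,z,st=None):
    f=K(c); d=np.array([(u-c['cx'])/f,(v-c['cy'])/f]); s=d.copy()
    for _ in range(30): s=d/(1+c['k1']*(s@s))
    A,o=ext(c,st); r=A@np.array([s[0],s[1],1]); return o+r*(z-o[2])/r[2]
def w2p(c,P,st=None):
    A,o=ext(c,st); q=A.T@(np.array(P,float)-o); s=q[:2]/q[2]; s=s*(1+c['k1']*(s@s)); return s*K(c)+[c['cx'],c['cy']]
E
python3 - <<'E'
from h import *
t=pickle.load(open('pics/top0.pkl','rb'));s=pickle.load(open('pics/scene0.pkl','rb'))
for n,u,v,z in [('knobtop',217,225,57),('ring',352,206,60),('mat',481,215,4),('cr_r1',203,210,40),('cr_l',162,208,40),('cr_l2',160,233,40),('cr_r2',203,236,40),('tin',286,282,50),('can',240,147,150),('tube',311,155,40)]:
    print(n,p2w(t,u,v,z).round(0))
for n,u,v,z in [('knobtop',398,316,57),('ring',266,254,60),('mat',184,217,4)]: print(n,p2w(s,u,v,z).round(0))
# grn plate mask center
for nm,lo,hi in [('mat',(0,0,0),(25,25,25))]:
    m=cv2.inRange(t['color'],lo,hi);n,l,st,ce=cv2.connectedComponentsWithStats(m)
    i=[i for i in range(1,n) if 2000<st[i,4]<8000]; 
    for j in i: print(st[j],ce[j],p2w(t,*ce[j],4).round(0)); print(cv2.minAreaRect(np.argwhere(l==j)[:,::-1].astype(np.float32)))
hs=cv2.cvtColor(t['color'],cv2.COLOR_RGB2HSV); m=cv2.inRange(hs,(65,120,40),(95,255,255));m[:150]=0
r=cv2.minAreaRect(np.argwhere(m)[:,::-1].astype(np.float32));print(r)
for b in cv2.boxPoints(r): print(p2w(t,*b,12).round(0))
print(p2w(t,*r[0],12))
img=np.hstack([cv2.resize(t['color'][195:255,150:240],(600,400),interpolation=2),cv2.resize(t['color'][168:248,312:392],(400,400),interpolation=2)])
img=cv2.resize(img,(800,320));cv2.imwrite('pics/crop1.png',img[:,:,::-1])
E
```

```text
knobtop [519. 338.  57.]
ring [568. -11.  60.]
mat [ 556. -362.    4.]
cr_r1 [562. 380.  40.]
cr_l [568. 490.  40.]
cr_l2 [501. 491.  40.]
cr_r2 [493. 377.  40.]
tin [372. 158.  50.]
can [697. 268. 150.]
tube [712.  96.  40.]
knobtop [531. 354.  57.]
ring [568.  -7.  60.]
mat [ 559. -351.    4.]
((0.0, 0.0), (0.0, 0.0), 0.0)
[1217. 1034.   12.]
[1217. 1034.   12.]
[1217. 1034.   12.]
[1217. 1034.   12.]
[1216.66939353 1033.94182717   12.        ]
```

View pics/crop1.png

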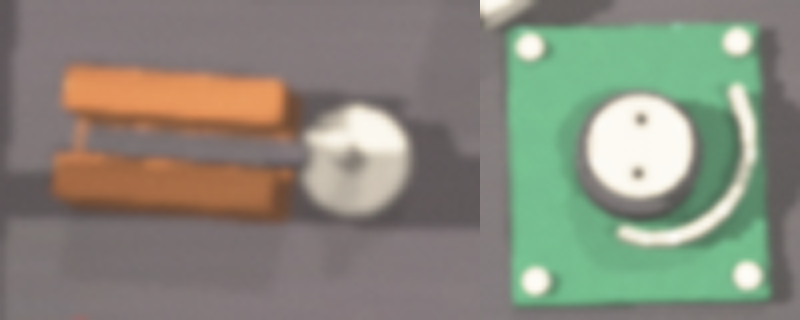

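The crop confirms the grey spanner in the timber cradle, with its disc centre at about top px (216.8,225). The ring centre is at about (352,204.8), and its holes at about (352.2,197.5) and (351.5,211.2) lie roughly along bender x. Next I'll move to where the wrist camera can see it close.

```bash
cat > plan.py <<'E'
# print rows: python3 plan.py x y z az n  (target TCP mm, tool-y azimuth deg)
import sys
from h import *
from bench import sensors
def rows(x,y,z,az,n):
    st=sensors.read_state(); p=np.array(st['position']); M=quat(st['tcp_rot']).as_matrix()
    a0=np.degrees(np.arctan2(M[1,1],M[0,1])); d=np.array([x,y,z])-p; turn=-((az-a0+180)%360-180)
    print('pos',p.round(1),'az',a0.round(2),'tilt',np.degrees(np.arccos(-M[2,2])).round(2),'turn',round(turn,1),'step',np.linalg.norm(d)/n,'f',st['contact_force'].round(1),'gap',round(st['finger_gap'],1))
    for i in range(n):
        a=np.radians(a0-turn*i/n); ty=np.array([np.cos(a),np.sin(a),0]); tz=np.array([0,0,-1]); tx=np.cross(ty,tz)
        print('%.4f,%.4f,%.4f,%.2f,'%(d@tx/n/1000,d@ty/n/1000,d@tz/n/1000,turn/n),end=' ')
    print()
if __name__=='__main__': a=list(map(float,sys.argv[1:5])); rows(*a,int(sys.argv[5]))
E
python3 - <<'E'
from h import *
from bench import viewer
t=pickle.load(open('pics/top0.pkl','rb'))
print(viewer.camera('wrist')['T_tool_cam'])
for u,v,z in [(216.8,225,18),(352,204.8,60)]: print(p2w(t,u,v,z))
a,b=p2w(t,352.2,197.5,60),p2w(t,351.5,211.2,60);print(a,b)
for c in [(512,28),(765,22),(770,300),(512,305)]: print(p2w(t,312+(c[0]-480)/4,168+c[1]/4,12).round(0))
E
python3 plan.py 525 400 300 -3.6 11
```

```text
[[ 7.11770780e-04 -9.69775415e-01 -2.43998232e-01  6.50165790e+01]
 [ 9.99999667e-01  7.87749372e-04 -2.13810696e-04  2.82773460e-01]
 [ 3.99557810e-04 -2.43997998e-01  9.69775653e-01 -1.62518227e+02]
 [ 0.00000000e+00  0.00000000e+00  0.00000000e+00  1.00000000e+00]]
[526.28928416 346.90319675  18.        ]
[570.94275114 -11.06432603  60.        ]
[590.34052122 -11.76080615  60.        ] [554.01724362  -9.6199426   60.        ]
[665.  73.  12.]
[669. -99.  12.]
[478. -99.  12.]
[475.  72.  12.]
pos [180.4 650.  221.7] az 74.49 tilt 0.09 turn 78.1 step 39.34788817386133 f [ 0.2 -0.6  0.2] gap 87.1
-0.0363,-0.0135,-0.0071,7.10, -0.0377,-0.0089,-0.0071,7.10, -0.0385,-0.0042,-0.0071,7.10, -0.0387,0.0006,-0.0071,7.10, -0.0383,0.0054,-0.0071,7.10, -0.0374,0.0100,-0.0071,7.10, -0.0358,0.0146,-0.0071,7.10, -0.0338,0.0189,-0.0071,7.10, -0.0312,0.0229,-0.0071,7.10, -0.0281,0.0266,-0.0071,7.10, -0.0246,0.0299,-0.0071,7.10,
```

```bash
python3 -m inch '[-0.036,-0.014,-0.007,7.1,-0.038,-0.009,-0.007,7.1,-0.0385,-0.004,-0.007,7.1,-0.0387,0.001,-0.007,7.1,-0.038,0.005,-0.007,7.1,-0.037,0.010,-0.007,7.1,-0.036,0.0145,-0.007,7.1,-0.034,0.019,-0.007,7.1,-0.031,0.023,-0.007,7.1,-0.028,0.0265,-0.007,7.1,-0.0245,0.030,-0.007,7.1,0,0,0,0]' -1
cat > wp.py <<'E'
import sys
from h import *
from bench import sensors,viewer
def shot(n):
    st=sensors.read_state(); c=viewer.camera('wrist'); pickle.dump((c,st),open(f'pics/{n}.pkl','wb')); cv2.imwrite(f'pics/{n}.png',c['color'][:,:,::-1]); return c,st
if __name__=='__main__': shot(sys.argv[1])
E
python3 wp.py w1; python3 plan.py 571 55 300 -3.6 8
```

```text
clock: 1.35
position: [530.7, 394.4, 300.5]
tcp_rot: [0.003, 0.733, 0.68, 0.001]
contact_force: [0.5, -0.8, -0.3]
finger_gap: 87.3
pos [527.6 397.4 299.8] az -3.95 tilt 0.11 turn -0.4 step 43.14786300479225 f [ 0.1 -0.7 -0.2] gap 87.0
-0.0423,0.0084,-0.0000,-0.04, -0.0423,0.0083,-0.0000,-0.04, -0.0423,0.0083,-0.0000,-0.04, -0.0423,0.0083,-0.0000,-0.04, -0.0424,0.0082,-0.0000,-0.04, -0.0424,0.0082,-0.0000,-0.04, -0.0424,0.0082,-0.0000,-0.04, -0.0424,0.0081,-0.0000,-0.04,
```

View pics/w1.png

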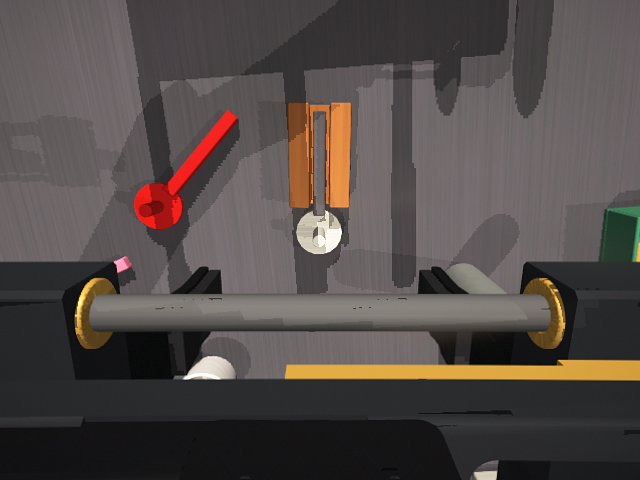

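The wrist view shows the grey spanner: disc (297–342, 210–254), knob top at about (320,228), handle up to (320,112) in the orange cradle (289–351, 103–207). The red look-alike is clear at (158,206). I'll compute the pose and go on to view the ring.

```bash
python3 - <<'E'
from h import *
c,st=pickle.load(open('pics/w1.pkl','rb'))
im=c['color'].astype(int); print(st['position'])
# disc mask: bright, low-sat
m=((im.min(2)>120)&(im.max(2)-im.min(2)<40)).astype(np.uint8)
n,l,s,ce=cv2.connectedComponentsWithStats(m)
for i in range(1,n):
    if s[i,4]>300: print(s[i],ce[i])
print('disc',p2w(c,319.5,232,18,st),'w',p2w(c,342.2,232,18,st)-p2w(c,296.8,232,18,st))
for u,v in [(289,207.5),(350.5,207.5),(351.5,103),(288.5,103)]: print('cr',p2w(c,u,v,40,st).round(1))
for v in (120,200): print('handle',p2w(c,319.8 if v==120 else 319.5,v,24,st).round(1))
hs=cv2.cvtColor(c['color'],cv2.COLOR_RGB2HSV); mm=cv2.inRange(hs,(5,120,60),(20,255,255));mm[265:]=0;mm[:,:250]=0
r=cv2.minAreaRect(np.argwhere(mm)[:,::-1].astype(np.float32));print(r)
for v in (115,130,150,170,190): 
    xs=np.where(mm[v])[0]; print(v,xs.min(),xs.max(), im[v,xs.min()-2:xs.max()+3].min(1).tolist() if v==150 else '')
E
python3 -m inch '[-0.043,0.005,0,0,-0.043,0.0085,0,0,-0.043,0.0085,0,0,-0.043,0.0085,0,0,-0.0425,0.0085,0,0,-0.0425,0.0085,0,0,-0.0425,0.0085,0,0,-0.0425,0.0085,0,0,0,0,0,0,0,0,0,0]'
python3 wp.py w2
```

```text
[530.65208749 394.43590182 300.54081984]
[ 296  210   46   44 1462] [318.65458276 232.60328317]
[453 263  53  31 732] [477.07240437 279.28415301]
[ 93 301  91  10 537] [130.08752328 304.48975791]
[ 194  300  328   18 4634] [351.41066034 307.59624514]
[183 356  52  24 876] [211.27511416 368.92465753]
disc [530.33341303 351.03531137  18.        ] w [53.1279087  -4.04266784  0.        ]
cr [499.3 386.6  40. ]
cr [566.6 381.5  40. ]
cr [573.6 490.2  40. ]
cr [509.  494.9  40. ]
handle [540.  476.5  24. ]
handle [533.2 389.8  24. ]
((464.2093505859375, 177.44180297851562), (371.1209716796875, 111.98924255371094), 8.845396995544434)
115 288 350 
130 288 350 
150 289 349 [97, 57, 42, 47, 47, 48, 48, 48, 47, 48, 48, 47, 49, 49, 46, 47, 46, 46, 46, 46, 71, 58, 26, 35, 60, 58, 59, 109, 117, 104, 102, 101, 101, 104, 104, 101, 101, 88, 49, 30, 61, 77, 32, 58, 73, 71, 71, 70, 71, 72, 71, 70, 71, 72, 72, 70, 65, 66, 67, 66, 62, 74, 60, 59, 88]
170 289 349 
190 289 349 
clock: 2.4
position: [567.1, 55.6, 299.2]
tcp_rot: [-0.001, 0.729, 0.684, 0.0]
contact_force: [-0.4, -0.3, 0.2]
finger_gap: 87.0
```

View pics/w2.png

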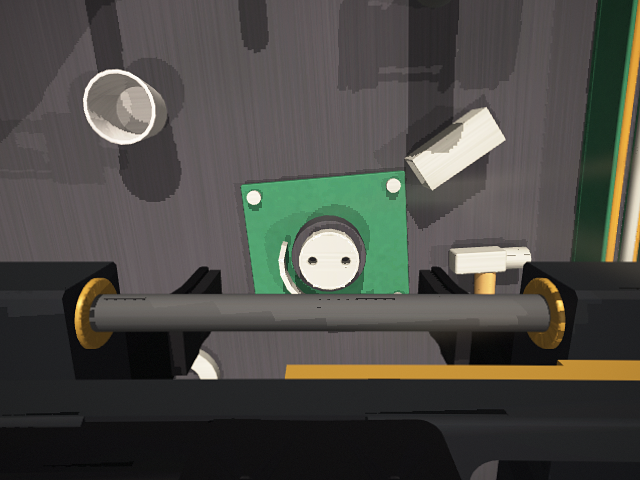

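The ring top is centred at about (329.5,260), with dark holes at about (312,261) and (346,260). The tin is at (122,107) and the tube at (457,150).

```bash
python3 - <<'E'
from h import *
c,st=pickle.load(open('pics/w2.pkl','rb'))
g=cv2.cvtColor(c['color'],cv2.COLOR_RGB2GRAY); print(st['position'],st['joint_velocities'].round(3))
sub=g[222:292,290:372]; m=(sub>150).astype(np.uint8)
n,l,s,ce=cv2.connectedComponentsWithStats(m); i=1+np.argmax(s[1:,4]); print(s[i]+[290,222,0,0,0])
pts=np.argwhere(l==i)[:,::-1]; hull=cv2.convexHull(pts.astype(np.float32)); e=cv2.fitEllipse(hull); print(e)
cen=p2w(c,e[0][0]+290,e[0][1]+222,60,st); print('ring',cen, 'w',np.linalg.norm(p2w(c,290+e[0][0]-e[1][1]/2,e[0][1]+222,60,st)-p2w(c,290+e[0][0]+e[1][1]/2,e[0][1]+222,60,st)))
P=[]
for x0,x1 in((303,322),(337,355)):
    w=g[250:272,x0:x1].astype(float); k=np.clip(150-w,0,None); yy,xx=np.mgrid[250:272,x0:x1]; u,v=(k*xx).sum()/k.sum(),(k*yy).sum()/k.sum(); P.append(p2w(c,u,v,60,st)); print(u,v,P[-1])
d=P[1]-P[0]; print('sep',np.linalg.norm(d),'az',np.degrees(np.arctan2(d[1],d[0])),'mid',(P[0]+P[1])/2)
for a,b in [((242,186),(405,171)),((405,171),(409,290)),((242,186),(253,290))]:
    A,B=p2w(c,*a,12,st),p2w(c,*b,12,st);print('edge',A.round(0),B.round(0),np.degrees(np.arctan2(*(B-A)[1::-1])))
E
python3 plan.py 530 380 260 -4.5 8
```

```text
[567.11739016  55.56284158 299.23851747] [-0.033  0.008 -0.039 -0.005 -0.01   0.001 -0.001]
[ 299  229   60   61 2784]
((38.618343353271484, 37.08795928955078), (60.055091857910156, 61.346229553222656), 177.95396423339844)
ring [574.3021182   -6.87310425  60.        ] w 66.10532706348984
312.02947571877263 259.69461222517515 [556.41273683  -6.44249432  60.        ]
345.25706756109247 259.8092956396742 [592.15934527  -8.80214556  60.        ]
sep 35.82440465050599 az -3.776643571771795 mid [574.28604105  -7.62231994  60.        ]
edge [480.  72.  12.] [667.  77.  12.] 1.6522803628550171
edge [667.  77.  12.] [671. -68.  12.] -88.59971297399079
edge [480.  72.  12.] [479. -56.  12.] -90.27864982452274
pos [567.1  57.1 299.1] az -3.47 tilt 0.09 turn 1.0 step 40.9209789839248 f [0.5 1.2 0.8] gap 87.1
0.0400,-0.0071,0.0049,0.13, 0.0400,-0.0072,0.0049,0.13, 0.0400,-0.0072,0.0049,0.13, 0.0400,-0.0073,0.0049,0.13, 0.0399,-0.0074,0.0049,0.13, 0.0399,-0.0075,0.0049,0.13, 0.0399,-0.0076,0.0049,0.13, 0.0399,-0.0077,0.0049,0.13,
```

```bash
python3 -m inch '[0.04,-0.007,0.012,0.1,0.04,-0.007,0.012,0.1,0.04,-0.007,0.012,0.1,0.04,-0.007,0.012,0.1,0.04,-0.007,0.012,0.1,0.039,-0.0075,0.012,0.1,0.039,-0.0075,0.012,0.1,0.037,-0.008,0.012,0.1,0,0,0,0,0,0,0,0,0,0,0,0]'
cat > disc.py <<'E'
from h import *
from wp import shot
import sys
c,st=shot(sys.argv[1]); z=float(sys.argv[2]); print('pos',st['position'].round(1),'v',np.abs(st['joint_velocities']).max().round(3))
M=quat(st['tcp_rot']).as_matrix(); print('az',np.degrees(np.arctan2(M[1,1],M[0,1])).round(2))
im=c['color'].astype(int); m=((im.min(2)>110)&(im.max(2)-im.min(2)<45)).astype(np.uint8); m[262:]=0
n,l,s,ce=cv2.connectedComponentsWithStats(m)
for i in range(1,n):
    if s[i,4]>800:
        h=cv2.convexHull(np.argwhere(l==i)[:,::-1].astype(np.float32)); e=cv2.fitEllipse(h); print(s[i],e, p2w(c,*e[0],z,st).round(1), 'dia',np.linalg.norm(p2w(c,e[0][0]+e[1][1]/2,e[0][1],z,st)-p2w(c,e[0][0]-e[1][1]/2,e[0][1],z,st)).round(1))
E
python3 disc.py w3 18
```

```text
clock: 3.55
position: [531.2, 373.4, 203.6]
tcp_rot: [0.0, 0.734, 0.68, -0.0]
contact_force: [0.5, 0.4, -0.1]
finger_gap: 87.2
pos [531.2 373.4 203.6] v 0.021
az -4.37
[ 363  113   34  146 1735] ((379.87091064453125, 189.3462677001953), (33.63962173461914, 153.73843383789062), 179.6751708984375) [587.9 389.3  18. ] dia 137.1
[ 227  139   40  123 1345] ((249.4690704345703, 244.15899658203125), (28.007295608520508, 214.67213439941406), 170.50726318359375) [465.8 347.7  18. ] dia 197.9
[ 208  157   29  105 1297] ((222.13710021972656, 216.29710388183594), (20.898313522338867, 129.20225524902344), 172.29534912109375) [444.2 375.6  18. ] dia 116.9
[ 174  186   41   76 1456] ((194.7400665283203, 226.28738403320312), (38.02751541137695, 91.83551788330078), 171.9513397216797) [418.1 368.3  18. ] dia 83.5
[ 289  208   59   54 2393] ((317.6612243652344, 234.91439819335938), (56.28314971923828, 58.00593566894531), 88.97138977050781) [529.3 351.7  18. ] dia 53.3
```

View pics/w3.png

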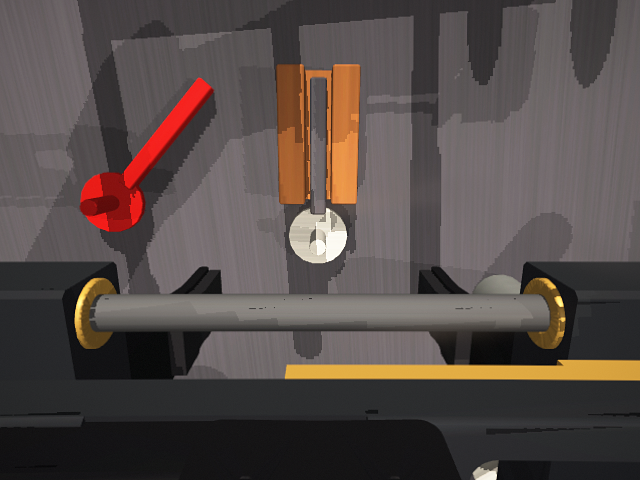

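The still view confirms the spanner disc at (317.7,235) → (529.3,351.7), with the handle vertical in the image, so the jaw yaw matches. Descending onto the knob.

```bash
python3 -m inch '[-0.004,0,0.025,0,-0.004,0,0.025,0,-0.004,0,0.025,0,-0.004,0,0.025,0,-0.004,0,0.025,0,-0.003,0,0.025,0,0,0,0.02,0,0,0,0.009,0,0,0,0,0,0,0,0,0]'; python3 plan.py 529 350.5 24 -4.5 1;
python3 - <<'E'
from h import *
from wp import shot
c,st=shot('w4')
E
```

```text
clock: 4.6
position: [530.7, 350.6, 25.6]
tcp_rot: [0.0, 0.734, 0.679, 0.001]
contact_force: [-0.3, -0.2, -0.0]
finger_gap: 86.9
pos [530.7 350.6  25.6] az -4.46 tilt 0.11 turn 0.0 step 2.3470605526296167 f [-0.3 -0.2 -0. ] gap 86.9
-0.0002,-0.0017,0.0016,0.04,
```

View pics/w4.png

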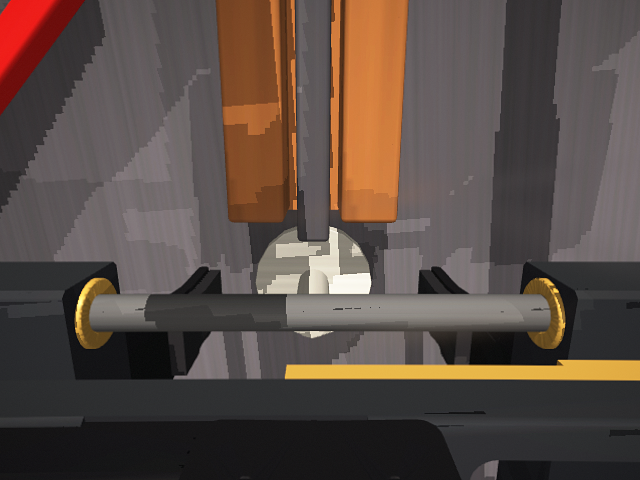

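The disc now spans about (256–372, 226–339), with the handle at 313 and the stem at about (314,285) between the open fingers. I'll compute the offset, then close.

```bash
python3 - <<'E'
from h import *
c,st=pickle.load(open('pics/w4.pkl','rb'))
for u,v in [(314,282.5),(256,282),(372,282),(314,226),(314,339)]: print(p2w(c,u,v,18,st).round(1))
print(w2p(c,[530.7,350.6,18],st))
E
python3 -m inch '[0,-0.001,0,0,0,-0.001,0.001,0,0,0,0,0,0,0,0,0,0,0,0,0,0,0,0,0,0,0,0,0,0,0,0,0]' 1 25
```

```text
[529.4 351.1  18. ]
[502.7 353.5  18. ]
[556.3 349.3  18. ]
[531.6 377.9  18. ]
[527.1 322.3  18. ]
[316.8037584  283.37002443]
clock: 5.45
position: [527.8, 350.6, 23.5]
tcp_rot: [-0.0, 0.734, 0.679, -0.0]
contact_force: [0.0, -0.3, 0.2]
finger_gap: 31.3
```

```bash
python3 -m inch '[0,0,0,0,0,0,0,0,0,0,0,0,0,0,0,0,0,0,0,0,0,0,0,0]' 1 40; python3 -m inch '[0,0,-0.004,0,0,0,-0.01,0,0,0,-0.015,0,0,0,-0.02,0,0,0,-0.02,0,0,0,-0.02,0,0,0,-0.015,0,0,0,-0.012,0,0,0,0,0,0,0,0,0]'; python3 plan.py 570 -8 160 -3.9 9
```

```text
clock: 6.05
position: [527.8, 350.7, 23.5]
tcp_rot: [-0.0, 0.734, 0.679, 0.0]
contact_force: [-0.5, -0.4, -0.2]
finger_gap: 12.6
clock: 7.05
position: [527.4, 350.5, 139.3]
tcp_rot: [-0.0, 0.734, 0.679, -0.0]
contact_force: [-0.2, -0.6, -2.9]
finger_gap: 12.8
pos [527.4 350.5 139.3] az -4.41 tilt 0.03 turn -0.5 step 40.181763816939 f [-0.2 -0.6 -2.9] gap 12.8
-0.0394,0.0078,-0.0023,-0.06, -0.0394,0.0077,-0.0023,-0.06, -0.0394,0.0077,-0.0023,-0.06, -0.0394,0.0077,-0.0023,-0.06, -0.0394,0.0076,-0.0023,-0.06, -0.0394,0.0076,-0.0023,-0.06, -0.0394,0.0075,-0.0023,-0.06, -0.0394,0.0075,-0.0023,-0.06, -0.0394,0.0075,-0.0023,-0.06,
```

Lifted, weight 2.9 N. I'll carry it past the ring so the wrist camera sees the ring beside the handle from close up.

```bash
python3 -m inch '[-0.036,0.007,-0.002,0,-0.044,0.0078,0,0,-0.044,0.0078,0,0,-0.044,0.0078,0,0,-0.044,0.0078,0,-0.1,-0.044,0.0078,0,-0.1,-0.044,0.0078,0,-0.1,-0.044,0.0078,0,-0.1,-0.044,0.0078,0,-0.1,-0.044,0.0078,0,0,0,0,0,0,0,0,0,0]'; python3 -m inch '[0,0,0,0,0,0,0,0,0,0,0,0]'; python3 wp.py w5; python3 plan.py 572 -8 100 -3.8 4
```

```text
clock: 8.25
position: [571.7, -87.4, 140.4]
tcp_rot: [-0.001, 0.732, 0.681, -0.001]
contact_force: [0.4, 1.5, -3.1]
finger_gap: 13.1
clock: 8.55
position: [572.6, -84.3, 141.3]
tcp_rot: [-0.0, 0.73, 0.683, 0.0]
contact_force: [0.8, -0.2, -2.9]
finger_gap: 13.0
pos [572.6 -84.6 141.3] az -3.79 tilt 0.03 turn 0.0 step 21.753487982197015 f [ 0.1 -0.4 -3.1] gap 13.2
0.0191,-0.0014,0.0103,0.00, 0.0191,-0.0014,0.0103,0.00, 0.0191,-0.0014,0.0103,0.00, 0.0191,-0.0014,0.0103,0.00,
```

View pics/w5.png

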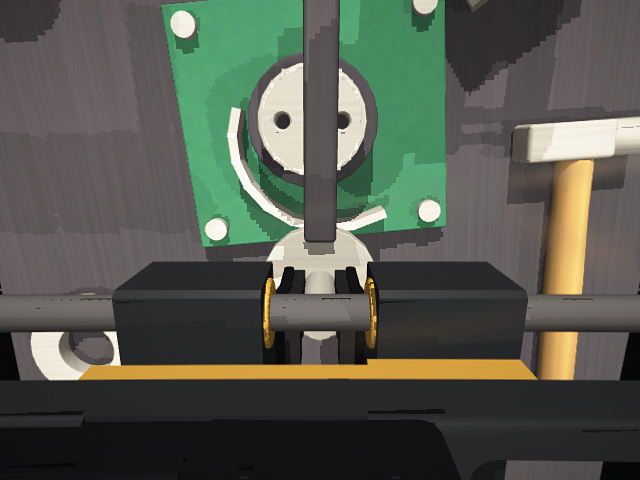

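The ring shows centred at about (313,113), with holes at about (282,120) and (344,120). The handle runs up at x ≈ 321 and the held disc's edge is at row 226. Computing holes against the held head, both in tool terms.

```bash
python3 - <<'E'
from h import *
c,st=pickle.load(open('pics/w5.pkl','rb'))
g=cv2.cvtColor(c['color'],cv2.COLOR_RGB2GRAY).astype(float); p=st['position']; print(p)
P=[]
for x0,x1 in((268,298),(340,356)):
    w=g[105:136,x0:x1]; k=(w<110)*1.; yy,xx=np.mgrid[105:136,x0:x1]
    n,l,s,ce=cv2.connectedComponentsWithStats(k.astype(np.uint8)); print([ (a+[x0,105,0,0,0]).tolist() for a in s[1:] if a[4]>20],ce[1:]+[x0,105])
for r in (40,120,200): 
    print(r,''.join('%4d'%v for v in g[r,296:348]))
print(g[120,268:298].astype(int), g[105:136,282].astype(int)); print(g[120,338:360].astype(int))
# ring top outline: bright low-sat region in box
im=c['color'].astype(int); m=((im.min(2)>140)&(im.max(2)-im.min(2)<40)).astype(np.uint8); 
sub=m[45:185,245:385]; pts=np.argwhere(sub)[:,::-1]+[245,45]; pts=pts[(np.hypot(pts[:,0]-313,pts[:,1]-115)<63)]
h=cv2.convexHull(pts.astype(np.float32)); print(pts.min(0),pts.max(0),cv2.minEnclosingCircle(h)); q=h[:,0,:]; q=q[(q[:,0]<302)|(q[:,0]>342)]
e=cv2.fitEllipse(q); print(e,p2w(c,*e[0],60,st))
A,o=ext(c,st)
zt=p[2]-5.5
for u,v in [(320,226),(265,262),(373,262)]: print(p2w(c,u,v,zt,st)-p)
for v in (20,120,220): print([ (p2w(c,u,v,p[2]+.5,st)-p).round(2) for u in (304,338)])
E
```

```text
[572.59252651 -84.27338986 141.25203113]
[[275, 112, 15, 17, 211]] [[281.93838863 119.9478673 ]]
[[340, 112, 10, 17, 147]] [[343.94557823 119.78911565]]
40  110 111 110 110 113 115 111  44  77  85  95 104 107  83  84  83  83  83  84  82  82  82  84  82  83  84  84  85  85  85  85  83  84  84  84  82  82  81  82  78  72  69  47 110 141 137 136 136 136 136 135 136
120  223 223 224 223 223 225 229 125  52  69  77  83  90  87  88  87  87  87  86  86  84  86  85  85  85  87  88  87  88  89  89  87  87  87  87  85  84  84  78  76  73  47  44  46  45  43  44  44  44  43  43  41
200   99 100 100 100  99  99  99  79  48  70  74  76  81  80  80  79  79  77  82  79  80  81  79  79  79  79  81  81  81  81  80  82  80  79  79  78  77  73  69  65  55 102  99  99  99  98  98  99  98  98  99  99
[222 221 205 204 203 173 112  91  86  46  43  45  46  46  47  45  45  45
  45  43  41  52 161 178 227 223 223 223 223 223] [224 227 228 226 228 217 126 103  83  62  43  43  45  46  46  47  46  45
  46  46  46  46  43  56 173 247 228 220 220 222 223]
[ 44  46  45  43  44  44  44  43  43  41  75  69 163 173 228 224 224 223
 223 222 222 225]
[258  63] [366 174] ((312.3459777832031, 118.41307830810547), 57.9874382019043)
((311.70941162109375, 118.27066040039062), (108.19743347167969, 115.33242797851562), 177.0921173095703) [574.19704809  -7.61332876  60.        ]
[ 3.28223974 27.63005748 -5.5       ]
[-22.57599714  12.61437532  -5.5       ]
[26.08269616  9.43918681 -5.5       ]
[array([  2.5 , 108.26,   0.5 ]), array([ 15.2 , 107.44,   0.5 ])]
[array([-0.19, 72.57,  0.5 ]), array([13.31, 71.69,  0.5 ])]
[array([-3.24, 32.04,  0.5 ]), array([11.14, 31.1 ,  0.5 ])]
```

```bash
python3 -m inch '[0.012,-0.0009,0,0,0.016,-0.001,0.005,0,0.016,-0.001,0.010,0,0.016,-0.001,0.013,0,0.012,-0.0009,0.013,0,0.004,-0.0003,0.01,0,0,0,0.002,0,0,0,0,0,0,0,0,0,0,0,0,0]'; python3 plan.py 572.5 -8.2 84 -3.75 1; python3 - <<'E'
from h import *
c,st=pickle.load(open('pics/w5.pkl','rb'))
a,b=p2w(c,281.9,120,60,st),p2w(c,342.5,119.9,60,st); print(a,b,(a+b)/2,np.linalg.norm(a-b),np.degrees(np.arctan2(*(b-a)[1::-1])))
E
```

```text
clock: 9.6
position: [573.2, -10.7, 89.1]
tcp_rot: [0.001, 0.731, 0.682, 0.0]
contact_force: [0.7, -0.3, -2.7]
finger_gap: 12.9
pos [573.2 -10.7  89.1] az -4.0 tilt 0.08 turn -0.3 step 5.746882676876997 f [ 0.7 -0.3 -2.7] gap 12.9
0.0024,-0.0009,0.0051,-0.25, 
[556.31889374  -7.45055879  60.        ] [592.5275744   -9.74700843  60.        ] [574.42323407  -8.59878361  60.        ] 36.281431016012945 -3.6289882658006145
```

```bash
python3 -m inch '[0.0018,-0.0005,0,-0.3,0,0,0.002,0,0,0,0.002,0,0,0,0.001,0,0,0,0,0,0,0,0,0]'; python3 -m inch '[0,0,0.002,0,0,0,0.001,0,0,0,0,0,0,0,0,0]';  python3 plan.py 572.5 -8.8 74 -3.75 1
```

```text
clock: 10.2
position: [572.3, -7.9, 83.5]
tcp_rot: [-0.0, 0.729, 0.684, -0.0]
contact_force: [0.4, 0.3, -2.6]
finger_gap: 12.6
clock: 10.6
position: [572.4, -8.0, 80.5]
tcp_rot: [0.0, 0.729, 0.684, -0.0]
contact_force: [0.6, -1.2, -3.5]
finger_gap: 12.9
pos [572.4  -8.   80.5] az -3.62 tilt 0.0 turn 0.1 step 6.519293823511222 f [ 0.6 -1.2 -3.5] gap 12.9
-0.0008,0.0002,0.0065,0.13,
```

```bash
python3 -m inch '[-0.0005,0,0.001,0,0,0,0.001,0,0,0,0.001,0,0,0,0,0]'; python3 -m inch '[0,0,0.001,0,0,0,0.001,0,0,0,0.001,0,0,0,0,0,0,0,0,0]'
```

```text
clock: 11.0
position: [572.2, -8.3, 77.3]
tcp_rot: [-0.0, 0.729, 0.685, -0.0]
contact_force: [-0.7, 0.0, -3.6]
finger_gap: 13.0
clock: 11.5
position: [572.3, -8.3, 74.5]
tcp_rot: [-0.0, 0.729, 0.684, -0.0]
contact_force: [-0.3, -0.9, -3.4]
finger_gap: 12.8
```

```bash
python3 -m inch '[0,0,0.001,0,0,0,0.0007,0,0,0,0,0,0,0,0,0]'; python3 -m inch '[0,0,0,0,0,0,0,0,0,0,0,0,0,0,0,0]' 0.55 ; python3 wp.py w6
```

```text
clock: 11.9
position: [572.5, -8.5, 73.5]
tcp_rot: [0.0, 0.729, 0.684, 0.0]
contact_force: [-2.6, -0.1, 5.4]
finger_gap: 13.0
clock: 12.3
position: [572.4, -8.3, 72.6]
tcp_rot: [-0.0, 0.729, 0.684, 0.0]
contact_force: [0.2, 0.4, 0.4]
finger_gap: 19.4
```

View pics/w6.png

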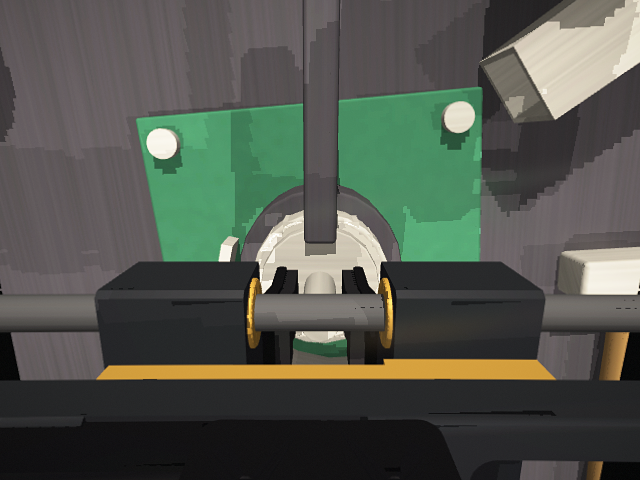

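It's seated: the head lies flat on the ring and the fingers are off the stem at 19 mm. I'll open fully clear, let it stand, then raise and move out along the handle.

```bash
python3 -m inch '[0,0,0,0,0,0,0,0,0,0,0,0,0,0,0,0,0,0,0,0]' 0.1; python3 -m inch '[0,0,-0.02,0,0,0,-0.025,0,0.01,0,-0.01,0,0.025,0,0,0,0.03,0,0,0,0.03,0,0,0,0.013,0,0,0,0,0,0,0,0,0,0,0]'; python3 plan.py 579.4 99.5 51 -3.7 1; python3 - <<'E'
from h import *
c,st=pickle.load(open('pics/w6.pkl','rb'))
for u,v in [(481,63),(556,122),(513,47)]: print(p2w(c,u,v,40,st).round(0))
E
```

```text
clock: 12.85
position: [572.3, -8.4, 72.8]
tcp_rot: [-0.0, 0.729, 0.684, 0.0]
contact_force: [-0.4, 0.9, -0.1]
finger_gap: 39.2
clock: 13.75
position: [578.9, 98.2, 127.6]
tcp_rot: [0.0, 0.729, 0.684, -0.001]
contact_force: [-0.1, 0.2, -0.1]
finger_gap: 38.7
pos [578.9  98.2 127.6] az -3.66 tilt 0.07 turn 0.0 step 76.60415996832764 f [-0.1  0.2 -0.1] gap 38.7
0.0013,0.0004,0.0766,0.04, 
[654.  86.  40.]
[691.  57.  40.]
[668.  91.  40.]
```

```bash
python3 -m inch '[0.001,0.0004,0.01,0,0,0,0.02,0,0,0,0.02,0,0,0,0.015,0,0,0,0.008,0,0,0,0.003,0,0,0,0,0,0,0,0,0]'; python3 -m inch '[0,0,0,0,0,0,0,0,0,0,0,0,0,0,0,0,0,0,0,0,0,0,0,0]' 1 50; python3 plan.py 579.4 99.5 52 -3.7 1
```

```text
clock: 14.55
position: [580.2, 100.4, 52.5]
tcp_rot: [0.0, 0.729, 0.684, 0.001]
contact_force: [0.3, -0.2, -0.1]
finger_gap: 39.5
clock: 15.15
position: [579.6, 100.5, 51.9]
tcp_rot: [-0.0, 0.729, 0.684, 0.0]
contact_force: [-0.6, 0.0, 0.4]
finger_gap: 13.6
pos [579.6 100.5  51.9] az -3.61 tilt 0.01 turn 0.1 step 1.00882250124812 f [-0.6  0.   0.4] gap 13.6
-0.0010,-0.0001,-0.0001,0.09,
```

```bash
python3 -m inch '[0,0.002,0,1,-0.0001,0.004,0,2,-0.00015,0.0057,0,3,-0.00015,0.0057,0,3,-0.00015,0.0057,0,3]'; python3 plan.py 579.6 100.5 52 -3.6 1|head -1
```

```text
clock: 15.65
position: [597.8, 96.9, 50.8]
tcp_rot: [-0.003, 0.796, 0.605, -0.005]
contact_force: [-11.0, 1.0, 6.2]
finger_gap: 13.6
pos [597.8  96.9  50.8] az -15.55 tilt 0.64 turn -11.9 step 18.54102160368274 f [-11.    1.    6.2] gap 13.6
```

```bash
python3 -m inch '[-0.00015,0.0057,-0.0005,3,-0.00015,0.0057,-0.0005,3,-0.00015,0.0057,0,3,-0.00015,0.0057,0,3,-0.00015,0.0057,0,3,-0.00015,0.0057,0,3]'; python3 plan.py 579.6 100.5 52 -3.6 1|head -1;  python3 -m inch '[-0.00015,0.0057,0,3,-0.00015,0.0057,0,3,-0.00015,0.0057,0,3,-0.00015,0.0057,0,3]'; python3 plan.py 579.6 100.5 52 -3.6 1|head -1
```

```text
clock: 16.25
position: [628.6, 84.4, 51.2]
tcp_rot: [-0.003, 0.881, 0.473, -0.005]
contact_force: [-8.1, 2.5, 3.4]
finger_gap: 13.7
pos [628.6  84.4  51.2] az -33.48 tilt 0.67 turn -29.9 step 51.55885198861748 f [-8.1  2.5  3.4] gap 13.7
clock: 16.65
position: [646.5, 70.9, 51.3]
tcp_rot: [-0.003, 0.925, 0.379, -0.005]
contact_force: [-8.2, 4.1, 3.0]
finger_gap: 13.5
pos [646.5  70.9  51.3] az -45.44 tilt 0.65 turn -41.8 step 73.17582450478945 f [-8.2  4.1  3. ] gap 13.5
```

```bash
python3 -m inch '[-0.00015,0.0057,0,3,-0.00015,0.0057,0,3,-0.00015,0.0057,0,3,-0.0001,0.0038,0,2]'; python3 plan.py 579.6 100.5 52 -3.6 1|head -1;  python3 -m inch '[-0.0001,0.0038,0,2,-0.0001,0.0038,0,2,0,0.0019,0,1]'; python3 plan.py 579.6 100.5 52 -3.6 1|head -1
```

```text
clock: 17.05
position: [660.4, 55.5, 51.4]
tcp_rot: [-0.003, 0.957, 0.289, -0.004]
contact_force: [-7.7, 5.4, 2.7]
finger_gap: 13.4
pos [660.4  55.5  51.4] az -56.41 tilt 0.59 turn -52.8 step 92.49344616525414 f [-7.7  5.4  2.7] gap 13.4
clock: 17.35
position: [665.7, 47.6, 51.4]
tcp_rot: [-0.003, 0.969, 0.247, -0.004]
contact_force: [-7.1, 5.5, 1.7]
finger_gap: 13.5
pos [665.7  47.6  51.4] az -61.37 tilt 0.55 turn -57.8 step 101.04171473417458 f [-7.1  5.5  1.7] gap 13.5
```

```bash
python3 -m inch '[0,0.0019,0,1,0,0.0019,0,1,0,0.0019,0,1]'; python3 plan.py 579.6 100.5 52 -3.6 1|head -1;  python3 -m inch '[0,0.0019,0,1,0,0.0019,0,1,0,0.0019,0,1]'; python3 plan.py 579.6 100.5 52 -3.6 1|head -1
```

```text
clock: 17.65
position: [668.3, 42.9, 51.4]
tcp_rot: [-0.003, 0.975, 0.222, -0.004]
contact_force: [-6.0, 5.3, 2.0]
finger_gap: 13.7
pos [668.3  42.9  51.4] az -64.32 tilt 0.55 turn -60.7 step 105.76469762349882 f [-6.   5.3  2. ] gap 13.7
clock: 17.95
position: [670.9, 37.9, 51.5]
tcp_rot: [-0.003, 0.98, 0.197, -0.003]
contact_force: [-6.7, 5.6, 2.2]
finger_gap: 13.4
pos [670.9  37.9  51.5] az -67.32 tilt 0.55 turn -63.7 step 110.6574089568584 f [-6.7  5.6  2.2] gap 13.4
```

```bash
python3 -m inch '[0,0.0019,0,1,0,0.0019,0,1,0,0.0019,0,1]'; python3 plan.py 579.6 100.5 52 -3.6 1|head -1;  python3 -m inch '[0,0.0019,0,1,0,0.0019,0,1,0,0,0,0]'; python3 plan.py 579.6 100.5 52 -3.6 1|head -1
```

```text
clock: 18.25
position: [673.1, 32.8, 51.4]
tcp_rot: [-0.003, 0.985, 0.171, -0.003]
contact_force: [-5.7, 5.8, 2.1]
finger_gap: 13.7
pos [673.1  32.8  51.4] az -70.31 tilt 0.54 turn -66.7 step 115.41665758833678 f [-5.7  5.8  2.1] gap 13.7
clock: 18.55
position: [674.7, 29.0, 51.5]
tcp_rot: [-0.003, 0.988, 0.154, -0.003]
contact_force: [-5.8, 5.6, 1.2]
finger_gap: 13.6
pos [674.7  29.   51.5] az -72.3 tilt 0.5 turn -68.7 step 118.98063294545578 f [-5.8  5.6  1.2] gap 13.6
```

```bash
python3 -m inch '[0,0.0019,0,1,0,0.0019,0,1,0,0,0,0]'; python3 - <<'E'
from bench import sensors; s=sensors.read_state(); print(s['contact_force'],s['ft_torque'])
E
python3 wp.py w7
```

```text
clock: 18.85
position: [675.9, 25.5, 51.5]
tcp_rot: [-0.003, 0.991, 0.137, -0.003]
contact_force: [-5.3, 7.0, 1.1]
finger_gap: 13.4
[-5.27608876  7.00261267  1.09141374] [1.16862532 1.22243165 0.97877674]
```

View pics/w7.png

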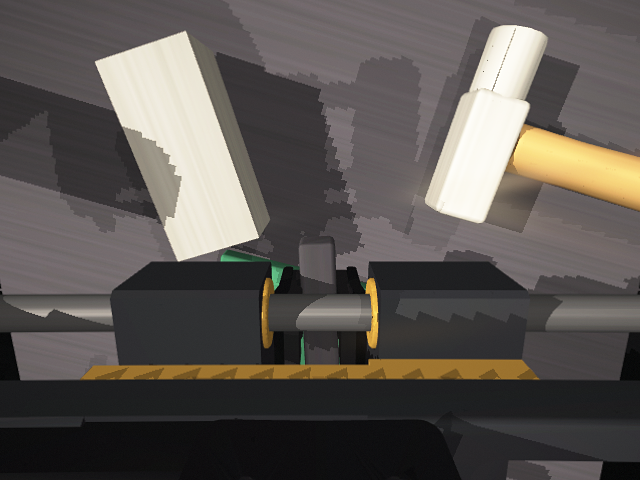

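Total moment about the ring (8.8 N × 0.108 m + 0.98 N m ≈ 1.9 N m) matches ring friction, so the ring is still being driven and isn't yet hard on its stop. Continuing until the force rises.

```bash
python3 -m inch '[0,0.0019,0,1,0,0.0019,0,1,0,0,0,0]';python3 -m inch '[0,0.0019,0,1,0,0.0019,0,1,0,0,0,0]'; python3 - <<'E'
from bench import sensors; s=sensors.read_state(); print(s['contact_force'],s['ft_torque'])
E
python3 plan.py 579.6 100.5 52 -3.6 1|head -1
```

```text
clock: 19.2
position: [676.4, 24.0, 51.4]
tcp_rot: [-0.004, 0.993, 0.12, -0.004]
contact_force: [-6.3, 9.1, 3.4]
finger_gap: 13.8
clock: 19.5
position: [676.4, 23.2, 51.1]
tcp_rot: [-0.006, 0.995, 0.104, -0.005]
contact_force: [-7.8, 12.4, 3.7]
finger_gap: 14.1
[-7.77873609 12.35385845  3.67668778] [2.65639865 1.96126047 1.17001623]
pos [676.4  23.2  51.1] az -78.09 tilt 0.93 turn -74.5 step 123.9224322538005 f [-7.8 12.4  3.7] gap 14.1
```

The position has stalled at about 17° while the force climbs, so this is the stop. One more push and hold.

```bash
python3 -m inch '[0,0.002,0,0,0,0.002,0,0,0,0.002,0,0,0,0,0,0,0,0,0,0]'; python3 plan.py 579.6 100.5 52 -3.6 1|head -1;  python3 - <<'E'
from bench import sensors; s=sensors.read_state(); print(s['contact_force'],s['ft_torque'])
E
```

```text
clock: 20.0
position: [676.8, 22.1, 50.9]
tcp_rot: [-0.01, 0.994, 0.105, -0.006]
contact_force: [-10.5, 19.6, 7.4]
finger_gap: 13.5
pos [676.8  22.1  50.9] az -77.94 tilt 1.31 turn -74.3 step 124.87361927732708 f [-10.5  19.6   7.4] gap 13.5
[-10.50750285  19.63648329   7.36607508] [3.95411876 2.5452374  1.07073875]
```

```bash
python3 -m inch '[0,-0.003,-0.0005,-1,0,-0.003,-0.0005,-1,0,-0.002,0,-1,0,0,0,0]'; python3 -m inch '[0,0,0,0,0,0,0,0,0,0,0,0,0,0,0,0]' 0.1; python3 plan.py 579.6 100.5 52 -3.6 1|head -1;  python3 -m inch '[0,0,-0.015,0,0,0,-0.025,0,0,0,-0.025,0,-0.005,0,-0.01,0,-0.03,0,0,0,-0.03,0,0,0,-0.03,0,0,0,0,0,0,0,0,0,0,0,0,0,0,0]'; python3 plan.py 572.4 -8.3 126 -75 1; python3 wp.py w8
```

```text
clock: 20.4
position: [676.3, 23.5, 51.7]
tcp_rot: [-0.005, 0.992, 0.129, -0.004]
contact_force: [-6.2, 10.8, 0.0]
finger_gap: 13.8
clock: 20.8
position: [678.5, 16.6, 52.9]
tcp_rot: [-0.001, 0.992, 0.125, -0.001]
contact_force: [-2.3, 1.1, 0.1]
finger_gap: 35.8
pos [678.5  16.6  52.9] az -75.59 tilt 0.17 turn -72.0 step 129.66830536059845 f [-2.3  1.1  0.1] gap 35.8
clock: 21.8
position: [588.7, -8.3, 129.3]
tcp_rot: [0.0, 0.992, 0.125, 0.001]
contact_force: [0.5, -0.2, 0.3]
finger_gap: 39.0
pos [588.7  -8.3 129.3] az -75.59 tilt 0.11 turn -0.6 step 16.62297008226357 f [ 0.5 -0.2  0.3] gap 39.0
-0.0158,-0.0040,0.0033,-0.59,
```

View pics/w8.png

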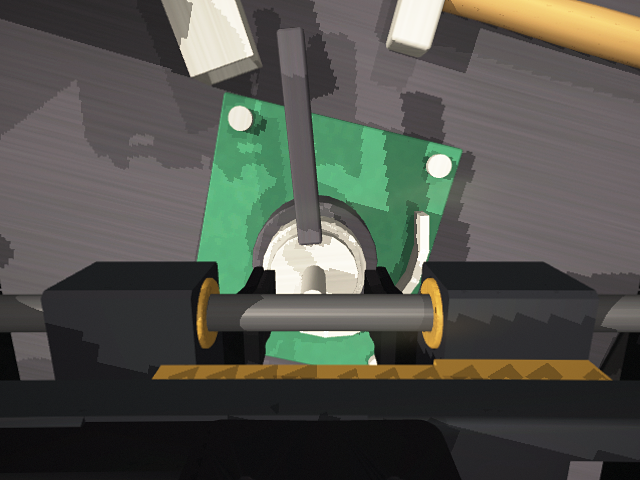

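The spanner is standing flat and seated in the ring with its handle from (310,240) to (290,30). I'll compute its azimuth.

```bash
python3 - <<'E'
from h import *
c,st=pickle.load(open('pics/w8.pkl','rb'))
g=cv2.cvtColor(c['color'],cv2.COLOR_RGB2GRAY).astype(int)
pts=[(290.5,35),(308.5,225)]
a,b=[p2w(c,*q,74,st) for q in pts]; d=a-b; print(a,b,np.degrees(np.arctan2(d[1],d[0])))
for r in(50,120,190): print(r,g[r,270:335].tolist())
for (u0,v0),(u1,v1) in [((224,93),(462,150)),((224,93),(198,260))]:
    A,B=p2w(c,u0,v0,12,st),p2w(c,u1,v1,12,st); print('edge',np.degrees(np.arctan2(*(B-A)[1::-1])))
E
```

```text
[698.6381507   34.74064863  74.        ] [605.00927788   1.88443101  74.        ] 19.336977907728585
50 [51, 52, 52, 52, 53, 51, 51, 52, 73, 112, 111, 113, 112, 110, 109, 110, 109, 107, 106, 108, 108, 106, 108, 108, 108, 108, 108, 107, 107, 106, 107, 107, 90, 73, 57, 42, 61, 52, 53, 55, 54, 54, 53, 53, 53, 53, 52, 51, 53, 51, 53, 53, 52, 51, 96, 95, 92, 94, 93, 91, 90, 91, 92, 92, 92]
120 [114, 114, 114, 113, 114, 114, 116, 129, 127, 126, 125, 126, 124, 124, 125, 111, 98, 98, 98, 97, 97, 93, 93, 91, 91, 92, 92, 92, 92, 92, 90, 93, 92, 91, 90, 89, 90, 87, 80, 65, 47, 37, 134, 128, 124, 123, 124, 123, 123, 127, 127, 129, 128, 126, 127, 129, 127, 128, 128, 123, 124, 125, 123, 122, 122]
190 [112, 112, 111, 111, 112, 111, 110, 110, 112, 111, 111, 111, 112, 110, 111, 111, 123, 124, 125, 124, 124, 123, 129, 90, 105, 100, 97, 96, 93, 95, 94, 93, 93, 93, 93, 92, 93, 93, 91, 91, 93, 91, 88, 89, 87, 69, 51, 38, 104, 125, 124, 123, 124, 122, 124, 123, 124, 123, 124, 123, 124, 124, 122, 121, 121]
edge -88.46629194759043
edge -178.20079442661424
```

```bash
python3 -m inch '[-0.0158,-0.004,0,-2.5,0,0,0,-2.5,0,0,0.02,0,0,0,0.02,0,0,0,0.012,0,0,0,0.003,0,0,0,0,0,0,0,0,0]';  python3 plan.py 572.4 -8.3 74 -70.6 1; python3 -m inch '[0,0,0,0,0,0,0,0,0,0,0,0,0,0,0,0,0,0,0,0,0,0,0,0]' 1 40;python3 plan.py 572.4 -8.3 74 -70.6 1|head -1
```

```text
clock: 22.65
position: [571.9, -8.7, 74.5]
tcp_rot: [0.0, 0.986, 0.168, 0.001]
contact_force: [1.5, 0.9, 0.6]
finger_gap: 39.1
pos [571.9  -8.7  74.5] az -70.62 tilt 0.08 turn -0.0 step 0.770100187616647 f [1.5 0.9 0.6] gap 39.1
0.0006,-0.0002,0.0005,-0.02, 
clock: 23.25
position: [571.4, -8.9, 74.0]
tcp_rot: [0.0, 0.986, 0.168, 0.0]
contact_force: [0.7, -1.6, 1.2]
finger_gap: 12.7
pos [571.4  -8.9  74. ] az -70.63 tilt 0.05 turn -0.0 step 1.175043504949252 f [ 0.7 -1.6  1.2] gap 12.7
```

```bash
python3 -m inch '[0,0,-0.002,0,0,0,-0.003,0,0,0,-0.004,0,0,0,-0.006,0,0,0,-0.01,0,0,0,-0.015,0,0,0,-0.02,0,0,0,-0.01,0,0,0,0,0]';  python3 plan.py 558 -358 144 -70.6 9
```

```text
clock: 24.15
position: [572.3, -8.5, 145.9]
tcp_rot: [-0.0, 0.986, 0.168, 0.002]
contact_force: [-0.8, -0.9, -3.5]
finger_gap: 13.1
pos [572.3  -8.5 145.9] az -70.61 tilt 0.23 turn -0.0 step 38.86378775474484 f [-0.8 -0.9 -3.5] gap 13.1
-0.0144,0.0361,0.0002,-0.00, -0.0144,0.0361,0.0002,-0.00, -0.0144,0.0361,0.0002,-0.00, -0.0144,0.0361,0.0002,-0.00, -0.0144,0.0361,0.0002,-0.00, -0.0144,0.0361,0.0002,-0.00, -0.0144,0.0361,0.0002,-0.00, -0.0144,0.0361,0.0002,-0.00, -0.0144,0.0361,0.0002,-0.00,
```

Held (−3.5 N) and clear. Carrying to the mat, then checking ring holes and mat in the top camera.

```bash
python3 -m inch '[-0.007,0.018,0,0,-0.0144,0.036,0,0,-0.0144,0.036,0,0,-0.0144,0.036,0,0,-0.0144,0.036,0,0,-0.0144,0.036,0,0,-0.0144,0.036,0,0,-0.0144,0.036,0,0,-0.0144,0.036,0,0,-0.007,0.018,0,0,0,0,0,0,0,0,0,0]';  python3 plan.py 558 -358 40 -70.6 6; python3 - <<'E'
from h import *
from bench import viewer
from wp import shot
t=viewer.camera('top'); pickle.dump(t,open('pics/t2.pkl','wb')); c,st=shot('w9')
a=cv2.resize(t['color'][168:248,312:552],(780,260),interpolation=2); b=cv2.resize(c['color'],(400,300))
s=np.zeros((560,780,3),np.uint8); s[:260]=a; s[260:,:400]=b; cv2.imwrite('pics/mix.png',s[:,:,::-1])
E
```

```text
clock: 25.35
position: [556.2, -356.6, 142.8]
tcp_rot: [-0.001, 0.986, 0.168, -0.001]
contact_force: [-0.9, 1.2, -2.6]
finger_gap: 12.9
pos [ 556.2 -356.6  142.8] az -70.66 tilt 0.13 turn -0.1 step 17.13560113849808 f [-0.9  1.2 -2.6] gap 12.9
0.0002,0.0003,0.0171,-0.01, 0.0002,0.0003,0.0171,-0.01, 0.0002,0.0003,0.0171,-0.01, 0.0002,0.0003,0.0171,-0.01, 0.0002,0.0003,0.0171,-0.01, 0.0002,0.0003,0.0171,-0.01,
```

View pics/mix.png

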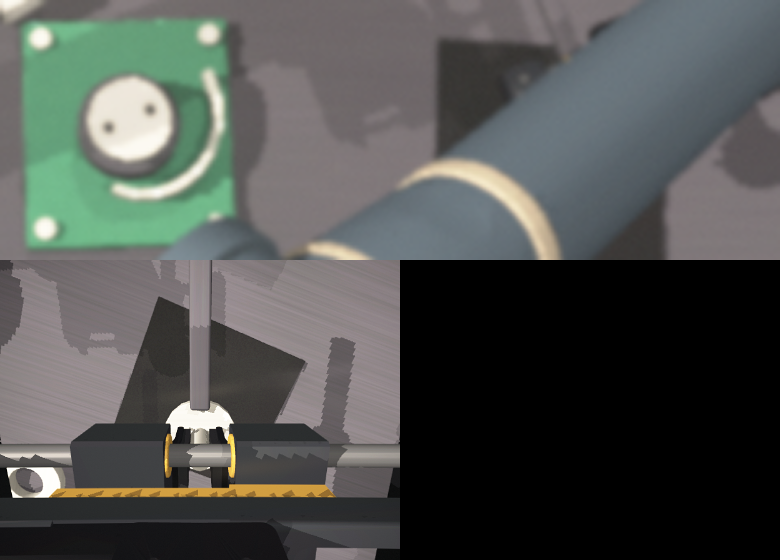

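The ring's holes are at mix (108,127) and (150,110), so its line is now at about −68° (from −3.7°): turned about 64°, home. The mat's far corners are at mix (158,297) and (305,362); I'll check the placement.

```bash
python3 - <<'E'
from h import *
c,st=pickle.load(open('pics/w9.pkl','rb'))
a,b=p2w(c,252.8,59.2,4,st),p2w(c,488,163,4,st); d=(b-a)[:2]; n=np.array([d[1],-d[0]])/np.linalg.norm(d); print(a,b,np.linalg.norm(d)); m=(a+b)[:2]/2; print(m+n*95,m-n*95)
E
python3 -m inch '[0,0,0.015,0,0,0,0.02,0,0,0,0.02,0,0,0,0.02,0,0,0,0.015,0,0,0,0.01,0,0,0,0.005,0,0,0,0,0,0,0,0,0]'
```

```text
[ 654.58104823 -270.87100681    4.        ] [ 644.26619937 -460.30229053    4.        ] 189.71190621814458
[ 554.56414812 -360.42139225] [ 744.28309948 -370.75190509]
clock: 26.35
position: [557.2, -357.5, 39.5]
tcp_rot: [0.0, 0.986, 0.168, 0.0]
contact_force: [0.2, -0.2, -2.2]
finger_gap: 12.8
```

Mat centre is at about (554,−360), edge 189.7 mm (should be 190), and the head is within 4 mm of centre. Lowering gently.

```bash
python3 -m inch '[0,0,0.003,0,0,0,0.003,0,0,0,0.002,0,0,0,0.0015,0,0,0,0,0,0,0,0,0]'; python3 -m inch '[0,0,0.001,0,0,0,0.0005,0,0,0,0.0005,0,0,0,0,0,0,0,0,0]'
```

```text
clock: 26.95
position: [556.8, -357.0, 29.3]
tcp_rot: [-0.0, 0.986, 0.168, -0.0]
contact_force: [-0.2, -0.1, -2.5]
finger_gap: 13.1
clock: 27.45
position: [557.0, -357.1, 27.9]
tcp_rot: [0.0, 0.986, 0.168, 0.0]
contact_force: [-0.2, 1.9, 5.0]
finger_gap: 13.2
```

Touched at z 27.9, as expected. Releasing, then rising.

```bash
python3 -m inch '[0,0,0,0,0,0,0,0,0,0,0,0,0,0,0,0,0,0,0,0]' 0.5; python3 -m inch '[0,0,0,0,0,0,0,0,0,0,0,0,0,0,-0.01,0,0,0,-0.02,0,0,0,-0.03,0,0,0,-0.03,0,-0.03,0,-0.01,0,-0.03,0,0,0,-0.03,0,0,0,0,0,0,0,0,0,0,0]' 0.1; python3 wp.py w10
```

```text
clock: 27.95
position: [556.8, -357.1, 27.1]
tcp_rot: [0.0, 0.986, 0.168, -0.0]
contact_force: [-0.6, -0.4, 0.3]
finger_gap: 21.7
clock: 29.15
position: [471.7, -387.4, 128.2]
tcp_rot: [0.0, 0.986, 0.168, 0.001]
contact_force: [0.7, 0.3, 0.1]
finger_gap: 39.4
```

```bash
python3 - <<'E'
from h import *
from wp import shot
c,st=shot('w11'); c0,s0=pickle.load(open('pics/w10.pkl','rb'))
p=w2p(c,[556.8,-357.1,22],st); print('expected head px',p,'moved since last pic',np.abs(c['color'].astype(int)-c0['color']).mean())
im=c['color'].astype(int); m=((im.min(2)>110)&(im.max(2)-im.min(2)<45)).astype(np.uint8); m[262:]=0
n,l,s,ce=cv2.connectedComponentsWithStats(m)
for i in range(1,n):
    if s[i,4]>800 and np.hypot(*(ce[i]-p))<60:
        h=cv2.convexHull(np.argwhere(l==i)[:,::-1].astype(np.float32)); e=cv2.fitEllipse(h); print(s[i],e,p2w(c,*e[0],22,st).round(1),np.linalg.norm(p2w(c,e[0][0]+e[1][1]/2,e[0][1],22,st)-p2w(c,e[0][0]-e[1][1]/2,e[0][1],22,st)))
from bench import viewer
t=viewer.camera('top'); t0=pickle.load(open('pics/top0.pkl','rb'))
for nme,u,v,r in [('tube',311,155,16),('flange',415,283,18),('tin',286,282,16),('hammer',405,140,45),('can',240,147,12),('scroll',466,306,28)]:
    a=t0['color'][max(v-r,0):v+r,u-r:u+r]; R=t['color'][v-r-12:v+r+12,u-r-12:u+r+12]; q=cv2.matchTemplate(R,a,cv2.TM_CCOEFF_NORMED); _,mx,_,lo=cv2.minMaxLoc(q); print(nme,round(mx,2),lo[0]-12,lo[1]-12)
E
```

```text
expected head px [318.50773271 102.00640397] moved since last pic 3.1611458333333333
[ 278    0   83  137 6350] ((319.054931640625, 70.17855834960938), (86.53430938720703, 141.37802124023438), 0.81340491771698) [ 575.1 -351.    22. ] 90.3861495745944
tube 1.0 0 0
flange 0.27 12 -5
tin 0.95 0 0
hammer 0.99 0 0
can 1.0 0 0
scroll 0.41 0 2
```

```bash
python3 -m inch '[0,0,-0.02,0,0,0,0,0,0,0,0,0]'; python3 -c "
from bench import close_job; print(close_job())"
```

```text
clock: 29.6
position: [472.8, -386.6, 147.2]
tcp_rot: [0.0, 0.986, 0.169, 0.0]
contact_force: [0.4, -0.3, -1.1]
finger_gap: 39.2
the job is handed in; nothing more can be done
None
```

The job is done and handed in at about 29.6 s, and I expect it to pass, though the hand-in gave no verdict.

- **Seating:** I lifted the spanner by its knob and lowered both prongs into the ring. It touched down at the expected height for full depth. I let go and it stood by itself.
- **Turning:** I took it by the handle and turned the ring until the position stalled and the moment rose from about 1.9 to about 3.5 N m. Before that the handle had turned a little past 1.1 rad without a stop, which I put down to prong play in the holes. The top view afterwards showed the hole line turned by about 64° (1.12 rad, good to about 2°), which fits the stop.
- **Laying down:** I lifted it off by the knob and set it on the mat with about 5 N of contact, then let go. The head lies within about 4 mm of the mat's centre. The measured mat edge was 189.7 mm against 190.

**Checks that failed or are weaker:**
- The picture viewer refused my last picture, so I checked the laid-down spanner numerically only. The automatic disc fit failed because it merged the head with the handle. The head's outline edges put its centre near pixel (319,96), against (318.5,102) expected.
- In the top camera the tube, tin, hammer and can matched their starting positions. The flange and iron scroll did not match (scores 0.27 and 0.41), probably because the arm or its shadow covered them. I saw nothing to suggest they moved: contact readings stayed near zero on the retreat, and the flange showed in the wrist view just before laying down.

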